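# Push the slide board home in the scanner

## Robot

A 6-joint arm with a two-finger parallel gripper is mounted at the origin on the work surface. World frame = base frame: x ahead of the robot, y to its left, z up, the work surface at z = 0. Lengths are in m, angles in rad, forces in N, time in s.
With the tool pointing down it reaches from about 0.25 to 0.725 m from the base axis. Payload 4 kg.
Tool frame: the origin (TCP) lies at the very end of the fingers, on their centre line; the grasp point (between the pads) lies bot.grasp_offset behind it (bot.grasp_offset is the distance from the TCP to the grasp point, in m); z points along the fingers, y is the direction in which the jaws open and shut (so a half turn about z gives the same grasp; the last joint's range is limited). The gripper opens to 85 mm and grips with 20 to 120 N. Pads are 22 mm wide; open, the fingers measure 114 mm over their backs; the gripper's body (76 mm by 85 mm) begins 54 mm behind the grasp point. The pads swing forward as they close: fully open they stand 13 mm farther back than shut.
Start: joints at [-1.303, 0.241, 0.005, 1.335, 0, 1.571], TCP at [0.132, -0.482, 0.231] pointing down, gripper open.
Joint ranges: [-2.72, 2.72], [-1.05, 1.87], [-1.09, 1.28], [-1.99, 2.15], [-1.42, 1.44], [-3.14, 3.14]. Speed limits (rad/s): [2.79, 2.79, 3.14, 3.14, 3.14, 3.14].

## Interface

Orientations are given as a unit quaternion [x, y, z, w].
In Python, from workcell import bot gives the robot as it stands. The module is installed in compiled form; this text tells all that it offers.
- The arm moves only by the shell command python3 -m jog 'ROWS' [OPENING]. ROWS is JSON, a list that holds one entry, the list of rows, each a list of 6 numbers: the shift along the tool's x, y, z in m, then the turn, a rotation vector about the tool's x, y, z in degrees. In form: [[[dx, dy, dz, wx, wy, wz], ...]]. A call has 1 to 12 rows; each row shifts and turns the pose as measured when the row begins, along the tool's axes as they then stand; what a row does not reach is not made up. A row lasts 1/8 s, in which the tool goes at most 62.5 mm and 10.7 degrees, less where a joint would pass 70% of its speed; a pose out of reach is approached as far as the arm can. A call is refused whole if a number of a shift passes 0.0625 or a number of a turn 10.7, either way. A call with a gripper value outside its range is refused whole. OPENING is the finger opening in m, from 0 to 0.0854, set as the call begins (- or left out, the last holds). The fingers move at their own pace and stop on an object; the grip force is fixed at half the most. Time passes only in rows, so rows that do not move let the fingers close. It gives the time, the measured TCP pose, the force and the opening at its end, in the units of the state.
- bot.get_obs(): the state, without advancing time (a new reading comes with each control period).
- bot.camera(name): name is "scene" or "top" or "wrist"; returns a dict with "pixels" (420x560x3 uint8, red, green, blue), "fx", "fy", "cx", "cy" (pixels), "rvec" (rotation vector, rad) and "tvec" (3), from world to camera coordinates, as OpenCV has them. Camera axes: x right, y down, z forward; pixel columns grow to the right and rows downward; lengths in m; the calibration is good to about 2 mm. A picture is of the moment at which its call begins. There is no depth.
- bot.job_done(): hands the job in, once; it reports no verdict.
The state is a dict: "clock": time; "joint_pos": joint angles; "joint_vel": joint speeds; "tau": joint torques, N m; "eef_pos": TCP position; "tool_rot": TCP orientation; "ft_force": force on the tool from outside, world axes, zero at the start; "ft_torque": the same for the moment, N m; "grip_width": finger opening in m.
Only numpy, scipy, OpenCV 4.12 (cv2) and the standard library are available. Lean on these libraries where they do the work, as an engineer would, in place of code of your own. Each camera call takes 0.05 s, during which the arm holds its last target. There are 200 camera calls.

## Task

Push the slide board along its rails towards the scanner until you feel it drop into its locating notches, and leave it seated there, without ever lifting it off the rails. Then, and only then, press the start button on top of the scanner fully down and let it come up again. Leave the jar, the slide box and the beaker where they stand.

Things in the scene. Friction and masses are not known exactly. Their poses are not given: they have to be found in the camera images.
- scanner: White microscope-slide scanner, fixed; place and yaw vary. Origin on the bench top on the rails' centre line; x is the level direction in which the board is pushed in, y across the rails, z up. Housing: x 65 to 365 mm, y -150 to 150 mm, 170 mm high. The board rides in front of it with its origin 100 to 170 mm short of this origin (negative x) at the start.
- mouth (a point): Point on the rails' centre line in the open mouth of the housing, in the face at x = 65 mm, 50 mm above the bench. The mouth is 140 mm wide, 100 mm high and 220 mm deep. The rails run from at least 250 mm before the scanner's origin into it.
- bed (a point): Point on the rails' centre line at rail-top height (36 mm above the bench), 100 mm before the scanner's origin. Steel strips lie between two side guides: inner faces 52 mm either side of the line, tops 54 mm above the bench. Four notches 7 mm deep in the strips: where along the rails varies, is not given, partly hidden; it is best felt.
- board: Loose aluminium board with four glass slides on it, 0.5 to 0.8 kg: plate 160 long (x, towards the scanner) x 100 x 6 mm on four 10 mm feet. Origin: centre of the plate's underside, 46 mm above the bench on the rails. With its origin somewhere between x = -33 and +33 mm of the scanner's frame it drops 7 mm at once (origin 39 mm up); the notches' upright walls then stop it: push no further.
- lip (a point): Middle of the rear face of the board's push lip: an upright strip 70 mm wide, 6 mm thick, along the board's rear end (away from the scanner), its top 30 mm above the board's origin. This point is 80 mm behind and 18 mm above that origin. Push here towards the scanner; sliding takes 1 to 5 N. Behind it the space above the strips, between the guides, is free.
- start_top (a point): Centre of the top face of the round black start button, 28 mm in diameter, in a grey collar on the flat top of the scanner, 130 mm from the scanner's origin along its x. It is pressed straight down.
- start (a joint): Travel of the start button in m: 0 up, 0.006 fully down. A spring returns it; fully down takes about 5 N.
- jar: Closed jar, 54 mm in diameter, 75 mm tall, origin at the centre of its underside. Bystander, on the side of the rails away from the robot.
- slidebox: Flat closed box for slides, 90 x 85 x 32 mm, origin at the centre of its underside. Bystander, on the side of the rails away from the robot.
- beaker: Glass beaker, 52 mm in diameter, 70 mm tall, origin at the centre of its underside. Bystander, behind the open end of the rails, away from the scanner.
Not all that is in view belongs to the job. Several things have the shape of the board; the one meant has the colours described above.

How it is judged:
On the way, in this order (a step that is already met when the one before it is completed fails the run):
1. the board has dropped into its notches (z of board in the frame of scanner between 0.035 and 0.0415 m and x of board in the frame of scanner between -0.045 and 0.045 m and y of board in the frame of scanner between -0.007 and 0.007 m and angle between board's own z axis and vertical below 0.04 rad), for 0.3 s.
2. the start button is pressed fully down with the board seated (all of step 1 and value of joint start above 0.0045 m), for 0.05 s.
At the end, for the whole second after the job is handed in: Board level (0.04 rad) and at rest in its notches: origin 35 to 41.5 mm above the bench, within 45 mm of the scanner's origin along the rails, 7 mm across. Button was pressed 4.5 mm or more with the board seated, now under 1.5 mm. Bystanders within 30 mm of their starts (all of step 1 and linear speed of board below 0.01 m/s and value of joint start below 0.0015 m and distance of each of jar, slidebox, beaker from where it was at the start of the episode below 0.03 m); the robot touches nothing.
It fails at once if the board is lifted off the rails (10 mm above riding height) or tipped by more than 0.2 rad (z of board in the frame of scanner above 0.056 m or angle between board's own z axis and vertical above 0.2 rad).
It fails at once if the start button is pressed before the board is seated (value of joint start above 0.003 m and z of board in the frame of scanner above 0.043 m).
It fails at once if a bystander is pushed more than 30 mm or tipped over (distance of any of jar, slidebox, beaker from where it was at the start of the episode above 0.03 m or angle between any of jar, slidebox, beaker's own z axis and vertical above 0.5 rad).
It also fails if it takes over 48 s, if anything falls off the work surface, if the arm or the gripper's body presses on something with over 40 N, if the wrist force passes 120 N, or if a joint passes its speed limit or range.

## Working session

There is one attempt and no reset: what is moved stays moved. The work goes in short steps, Python scripts to look and compute and a shell command to move; the robot and the scene stay as the last step left them, time stands still between calls to the robot, and variables do not carry over. Pictures are saved under pics/ and viewed, on a budget of 10 in all, crops included, one or two more only if the job needs it, and the job is handed in when it is done.

```bash
mkdir -p pics; cat > h.py <<'E'
import numpy as np, cv2
from workcell import bot
from scipy.spatial.transform import Rotation as R
def ray(c,u,v):
    M=cv2.Rodrigues(np.array(c["rvec"],float))[0]; t=np.array(c["tvec"],float)
    d=M.T@np.array([(u-c["cx"])/c["fx"],(v-c["cy"])/c["fy"],1]); return -M.T@t,d
def hit(c,u,v,z):
    o,d=ray(c,u,v); return o+d*(z-o[2])/d[2]
def proj(c,p):
    return cv2.projectPoints(np.array(p,float).reshape(-1,1,3),np.array(c["rvec"],float),np.array(c["tvec"],float),np.array([[c["fx"],0,c["cx"]],[0,c["fy"],c["cy"]],[0,0,1.]]),None)[0].reshape(-1,2)
E
python3 - <<'E'
from h import *
import pickle
for n in("scene","top"):
    c=bot.camera(n); pickle.dump(c,open(n+".pkl","wb")); cv2.imwrite(f"pics/{n}0.png",c["pixels"][:,:,::-1])
    print(n,c["fx"],ray(c,280,210))
o=bot.get_obs();print(o["clock"],o["tool_rot"],o["ft_force"],bot.grasp_offset)
E
```

```text
scene 387.44728413447416 (array([1.25966494, 0.12542398, 0.65894999]), array([-0.81323633, -0.15585386, -0.56073181]))
top 407.92017565171926 (array([ 0.32754483, -0.02704253,  1.17939818]), array([ 0.17979396,  0.01382063, -0.98364642]))
0.1 [ 9.91048916e-01  1.33495853e-01 -1.32208105e-04 -9.41480392e-04] [-0.16149404 -0.3682879   0.021738  ] 0.0187
```

View pics/scene0.png

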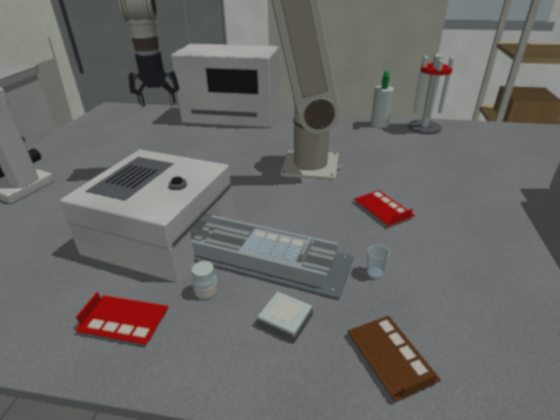

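View pics/top0.png

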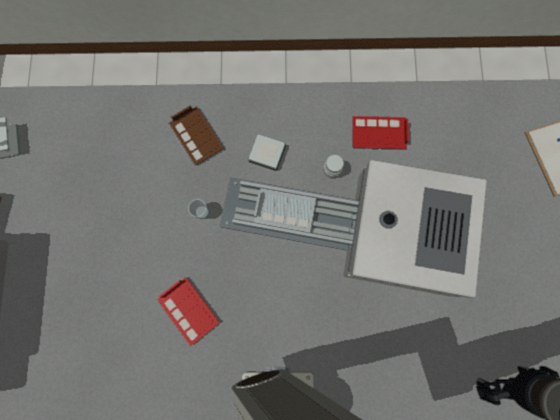

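Board candidates in the top view are the aluminium board on the rails (285,210), red boards (380,132) and (190,310), and a brown board (197,135). I choose the aluminium one. The button is at (389,219). Next is a close crop to check the choice.

```bash
python3 - <<'E'
from h import *
import pickle
c=pickle.load(open("top.pkl","rb")); im=c["pixels"]
cv2.imwrite("pics/crop1.png",cv2.resize(im[160:300,215:415][:,:,::-1],None,fx=4,fy=4,interpolation=cv2.INTER_CUBIC))
g=cv2.cvtColor(im,cv2.COLOR_RGB2GRAY)
# button: dark blob near (389,219)
m=(g<60).astype(np.uint8); n,l,s,ce=cv2.connectedComponentsWithStats(m[205:235,372:406]); print("dark",s,ce+[372,205])
w=(g>150).astype(np.uint8); cs,_=cv2.findContours(w,0,2); k=max((q for q in cs if q[:,0,0].min()<400 and cv2.pointPolygonTest(q,(360,240),True)>-20 and q[:,0,1].mean()>150),key=cv2.contourArea)
q=cv2.approxPolyDP(cv2.convexHull(k),4,True)[:,0]; 
for p in q: print(p,hit(c,*p,.17).round(4))
E
```

```text
dark [[  0   0  34  30 912]
 [ 11   8  12  12 108]] [[388.46710526 219.61842105]
 [388.77777778 218.5       ]]
[370 161] [ 0.6377 -0.2446  0.17  ]
[485 180] [ 0.5844 -0.5322  0.17  ]
[474 296] [ 0.2979 -0.4772  0.17  ]
[354 274] [ 0.3519 -0.1921  0.17  ]
```

View pics/crop1.png

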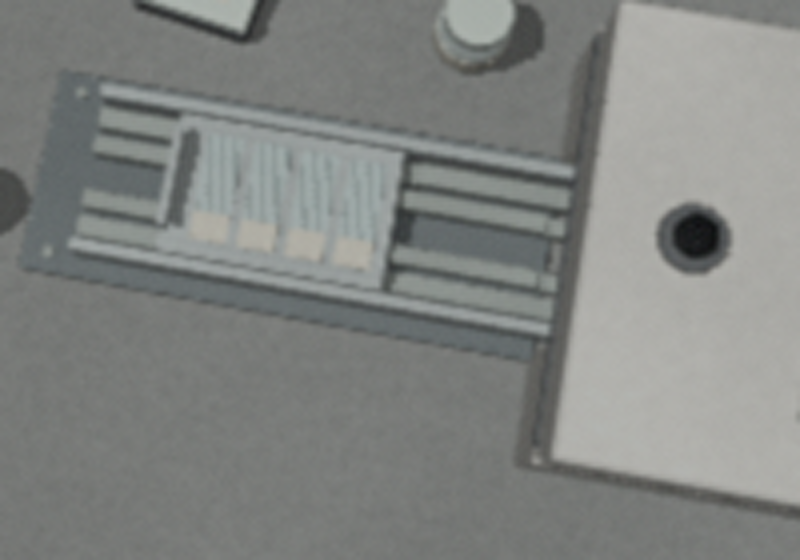

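The crop confirms the choice: grey aluminium board with four slides on the rails, between the guides. Its lip is at the left, crop (183,118)-(160,222). The button is at crop (696,236), and notch gaps show near crop (548,250).

```bash
python3 - <<'E'
from h import *
import pickle
c=pickle.load(open("top.pkl","rb"));s=pickle.load(open("scene.pkl","rb"))
b=hit(c,388.8,218.5,.178); print("button",b)
# scene: button
im=s["pixels"]; g=cv2.cvtColor(im,cv2.COLOR_RGB2GRAY)[165:200,160:200]
n,l,st,ce=cv2.connectedComponentsWithStats((g<60).astype(np.uint8));print(st,ce+[160,165]); print(proj(s,b))
ex=np.array([-.183,-.983,0]);ey=np.array([.983,-.183,0]);O=np.array([.5073,-.1502,0])
def f(p): d=p-O; return (d@ex).round(4),(d@ey).round(4)
print("btn in scanner",f(b))
for u,v,z in[(178,118,.076),(157,222,.076),(408,152,.052),(386,290,.052),(100,85,.054),(72,243,.054),(575,170,.054),(550,330,.054)]:
    p=hit(c,215+u/4,160+v/4,z);print(u,v,p.round(4),f(p))
print("bystanders",f(hit(c,199,209,.035)))
print(R.from_quat(bot.get_obs()["tool_rot"]).as_matrix().round(3), bot.get_obs()["eef_pos"])
E
```

```text
button [ 0.48670635 -0.28214519  0.178     ]
[[   0    0   40   35 1323]
 [  11   12   12    8   66]
 [  10   22    8    2   11]] [[179.69690098 182.01209373]
 [176.57575758 180.83333333]
 [173.36363636 187.54545455]]
[[176.62849784 183.43845052]]
btn in scanner (np.float64(0.1335), np.float64(0.0039))
178 118 [0.5877 0.0451 0.076 ] (np.float64(-0.2066), np.float64(0.0433))
157 222 [0.5145 0.0593 0.076 ] (np.float64(-0.2072), np.float64(-0.0312))
408 152 [ 0.5671 -0.1158  0.052 ] (np.float64(-0.0447), np.float64(0.0525))
386 290 [ 0.4693 -0.0983  0.052 ] (np.float64(-0.0441), np.float64(-0.0469))
100 85 [0.6175 0.1021 0.054 ] (np.float64(-0.2682), np.float64(0.0622))
72 243 [0.5039 0.1204 0.054 ] (np.float64(-0.2654), np.float64(-0.0528))
575 170 [ 0.5526 -0.2323  0.054 ] (np.float64(0.0725), np.float64(0.0596))
550 330 [ 0.4404 -0.2104  0.054 ] (np.float64(0.0714), np.float64(-0.0548))
bystanders (np.float64(-0.3711), np.float64(-0.034))
[[ 0.964  0.265 -0.001]
 [ 0.265 -0.964  0.002]
 [-0.    -0.002 -1.   ]] [ 0.13215779 -0.48162121  0.23049266]
```

```bash
python3 -m jog '[[[0,0,-0.01,0,0,-10.7],[0,0,-0.005,0,0,-10.7],[0,0,0,0,0,-10.7],[0,0,0,0,0,-10.7],[0,0,0,0,0,-10.7],[0,0,0,0,0,-10.7]]]' 0
python3 -c "
from h import *
o=bot.get_obs();print(o['clock'],o['eef_pos'],o['joint_pos'],R.from_quat(o['tool_rot']).as_matrix().round(3))"
```

```text
clock: 0.85
eef_pos: [0.1316, -0.4795, 0.2426]
tool_rot: [0.765, 0.644, 0.002, -0.004]
ft_force: [-0.2, 0.5, -0.2]
grip_width: 0.0
0.85 [ 0.13157312 -0.47946436  0.24258967] [-1.30301025e+00  2.38201362e-01  3.12350921e-02  1.37345494e+00
  6.21386789e-05  4.40355739e-01] [[ 0.172  0.985 -0.002]
 [ 0.985 -0.172  0.009]
 [ 0.009 -0.004 -1.   ]]
```

```bash
python3 -m jog '[[[0.053,0.0266,0,0,0,0],[0.053,0.0266,0,0,0,0],[0.053,0.0266,0,0,0,0],[0.053,0.0266,0,0,0,0],[0.053,0.0266,0,0,0,0],[0.053,0.0266,0,0,0,0],[0.053,0.0266,0,0,0,0],[0.053,0.0266,0,0,0,0],[0.053,0.0266,0,0,0,0],[0.053,0.0266,0,0,0,0],[0.053,0.0266,0,0,0,0],[0.053,0.0266,0,0,0,0]]]'
cat > st.py <<'E'
from h import *
ex=np.array([-.183,-.983,0]);ey=np.array([.983,-.183,0]);O=np.array([.5102,-.154,0])
o=bot.get_obs();p=o['eef_pos'];M=R.from_quat(o['tool_rot']).as_matrix()
print(o['clock'],'pos',p.round(4),'scanner xy',((p-O)@ex).round(4),((p-O)@ey).round(4),'tool x,z',M[:,0].round(3),M[:,2].round(3),'F',np.round([o['ft_force']@ex,o['ft_force']@ey,o['ft_force'][2]],1))
for n,t in(("lip-30",O-.24*ex+[0,0,.055]),("btn",np.array([.4865,-.283,.178]))): print(n,'to go (tool)',(M.T@(t-p)).round(4))
E
python3 st.py
```

```text
clock: 2.35
eef_pos: [0.5657, 0.1063, 0.2429]
tool_rot: [0.768, 0.64, 0.001, -0.005]
ft_force: [1.2, -1.2, 0.6]
grip_width: -0.0006
2.35 pos [0.5657 0.1063 0.2429] scanner xy -0.2661 0.0069 tool x,z [0.18  0.984 0.009] [-0.005  0.01  -1.   ] F [1.  1.4 0.6]
lip-30 to go (tool) [-0.0278 -0.0058  0.1877]
btn to go (tool) [-0.3978 -0.0075  0.0614]
```

```bash
python3 -m jog '[[[-0.02,-0.006,0.04,0,0,0],[0,0,0.05,0,0,0],[0,0,0.04,0,0,0],[0,0,0.03,0,0,0],[0,0,0.02,0,0,0],[0,0,0.008,0,0,0],[0,0,0,0,0,0]]]'
python3 st.py
python3 - <<'E'
from h import *
c=bot.camera("wrist");s=bot.camera("scene")["pixels"][180:310,190:400]
cv2.imwrite("pics/a1.png",np.hstack([cv2.resize(c["pixels"],(400,300)),cv2.resize(s,(400,300))])[:,:,::-1])
E
```

```text
clock: 3.22
eef_pos: [0.5578, 0.0952, 0.0453]
tool_rot: [0.765, 0.644, 0.0, -0.006]
ft_force: [0.9, -0.3, 0.1]
grip_width: 0.0002
3.225 pos [0.5578 0.0952 0.0453] scanner xy -0.2536 0.0012 tool x,z [0.171 0.985 0.008] [-0.008  0.01  -1.   ] F [0.1 0.9 0.1]
lip-30 to go (tool) [-0.0136 -0.0015 -0.0098]
btn to go (tool) [-0.3837 -0.0069 -0.1359]
```

View pics/a1.png

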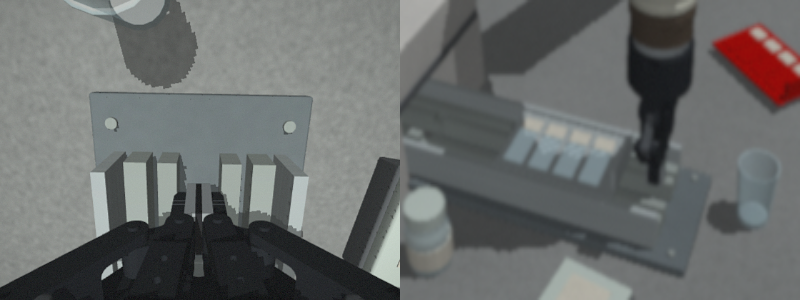

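The wrist view shows the closed fingers (198,200) centred between the strips behind the board. The scene view shows them clear of the beaker (755,190). I raise 10 mm and push.

```bash
python3 -m jog '[[[-0.01,0,-0.0095,0,0,0],[-0.01,-0.001,0,0,0,0],[-0.01,0,0,0,0,0],[-0.01,0,0,0,0,0],[-0.008,0,0,0,0,0],[-0.008,0,0,0,0,0],[-0.008,0,0,0,0,0]]]'
python3 st.py
python3 -m jog '[[[-0.008,0,0,0,0,0],[-0.008,0,0,0,0,0],[-0.008,0,0,0,0,0]]]'
python3 st.py
```

```text
clock: 4.2
eef_pos: [0.549, 0.0301, 0.0596]
tool_rot: [0.765, 0.644, 0.006, -0.005]
ft_force: [0.0, 3.0, 1.5]
grip_width: -0.0001
4.2 pos [0.549  0.0301 0.0596] scanner xy -0.1881 0.0044 tool x,z [0.17  0.985 0.016] [ 0.002  0.015 -1.   ] F [-2.9 -0.5  1.5]
lip-30 to go (tool) [ 0.0519 -0.0037  0.0054]
btn to go (tool) [-0.3173 -0.0083 -0.1234]
clock: 4.58
eef_pos: [0.5451, 0.0055, 0.0595]
tool_rot: [0.765, 0.644, 0.007, -0.005]
ft_force: [-0.0, 3.8, 2.3]
grip_width: -0.0002
4.575 pos [0.5451 0.0055 0.0595] scanner xy -0.1632 0.0051 tool x,z [0.169 0.985 0.017] [ 0.003  0.016 -1.   ] F [-3.7 -0.7  2.3]
lip-30 to go (tool) [ 0.0768 -0.004   0.0058]
btn to go (tool) [-0.2922 -0.0088 -0.1234]
```

```bash
python3 -m jog '[[[-0.008,-0.001,0.001,0,0,0],[-0.008,0,0.001,0,0,0],[-0.008,0,0.001,0,0,0],[-0.005,0,0,0,0,0]]]'
python3 st.py
python3 -m jog '[[[-0.005,0,0.001,0,0,0],[-0.005,0,0,0,0,0],[-0.005,0,0,0,0,0]]]'
python3 st.py
```

```text
clock: 5.08
eef_pos: [0.5396, -0.023, 0.0574]
tool_rot: [0.764, 0.645, 0.009, -0.006]
ft_force: [-0.4, 3.8, 2.5]
grip_width: 0.0
5.075 pos [ 0.5396 -0.023   0.0574] scanner xy -0.1342 0.0049 tool x,z [0.168 0.986 0.021] [ 0.006  0.021 -1.   ] F [-3.7 -1.1  2.5]
lip-30 to go (tool) [ 0.1058 -0.0034  0.0047]
btn to go (tool) [-0.2626 -0.0083 -0.1263]
clock: 5.45
eef_pos: [0.5369, -0.0376, 0.0565]
tool_rot: [0.764, 0.645, 0.01, -0.007]
ft_force: [0.0, 5.0, 5.0]
grip_width: -0.0001
5.45 pos [ 0.5369 -0.0376  0.0565] scanner xy -0.1193 0.005 tool x,z [0.167 0.986 0.024] [ 0.006  0.023 -1.   ] F [-4.9 -0.9  5. ]
lip-30 to go (tool) [ 0.1207 -0.0031  0.0044]
btn to go (tool) [-0.2474 -0.0083 -0.1274]
```

```bash
for i in 1 2; do python3 -m jog '[[[-0.005,0,0,0,0,0],[-0.005,0,0,0,0,0],[-0.005,0,0,0,0,0]]]' >/dev/null
python3 st.py | head -1; done
```

```text
5.825 pos [ 0.5341 -0.0521  0.0565] scanner xy -0.1045 0.0048 tool x,z [0.166 0.986 0.026] [ 0.006  0.026 -1.   ] F [-4.6 -0.6  3.9]
6.2 pos [ 0.5313 -0.0667  0.0565] scanner xy -0.0896 0.0047 tool x,z [0.165 0.986 0.029] [ 0.006  0.028 -1.   ] F [-4.9 -0.9  3.3]
```

```bash
for i in 1 2; do python3 -m jog '[[[-0.004,0,0,0,0,0],[-0.004,0,0,0,0,0]]]' >/dev/null
python3 st.py | head -1; done
```

```text
6.45 pos [ 0.5295 -0.0754  0.0561] scanner xy -0.0808 0.0046 tool x,z [0.165 0.986 0.028] [ 0.006  0.028 -1.   ] F [-4.6 -1.   3.3]
6.7 pos [ 0.5295 -0.0755  0.0563] scanner xy -0.0806 0.0046 tool x,z [0.161 0.986 0.047] [ 0.009  0.047 -0.999] F [-15.8  -1.    3.9]
```

The board stopped against something at 16 N. I back off and check whether it is seated.

```bash
python3 -m jog '[[[0.004,0,0,0,0,0],[0.01,0,0,0,0,0],[0.02,0,0,0,0,0],[0.02,0,0,0,0,0],[0,0,-0.03,0,-1.5,0],[0,0,-0.05,0,-1.2,0],[0,0,-0.06,0,0,0],[0,0,-0.04,0,0,0]]]' >/dev/null; python3 st.py
python3 - <<'E'
from h import *
import pickle
ex=np.array([-.183,-.983,0]);ey=np.array([.983,-.183,0]);O=np.array([.5102,-.154,0])
a=bot.camera("top");b=bot.camera("scene");pickle.dump((a,b),open("seat.pkl","wb"))
P=[O+ex*x+ey*y+[0,0,z] for x in(-.0696,) for y in(-.035,.035) for z in(.069,.076)]
for c in(a,b): print(proj(c,P).round(1))
A=cv2.resize(a["pixels"][170:260,260:380],(400,300),interpolation=2);B=cv2.resize(b["pixels"][205:295,190:310],(400,300),interpolation=2)
cv2.imwrite("pics/a2.png",np.hstack([A,B])[:,:,::-1])
E
```

```text
7.7 pos [ 0.5327 -0.0262  0.2354] scanner xy -0.1297 -0.0012 tool x,z [ 0.165  0.986 -0.019] [-0.019 -0.016 -1.   ] F [-0.2  1.1 -0.4]
lip-30 to go (tool) [0.1136 0.0061 0.1782]
btn to go (tool) [-0.2598 -0.0021  0.0624]
[[304.8 224.8]
 [304.9 224.4]
 [308.9 200.2]
 [309.1 199.7]]
[[258.5 226.9]
 [258.3 224.7]
 [246.9 243.2]
 [246.7 241. ]]
```

View pics/a2.png

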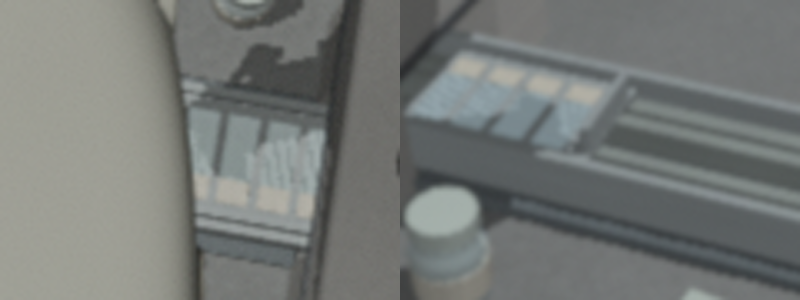

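The top view is largely blocked by the arm. In the scene view the lip's near end, crop (625,72), lies at full (257.5,226.6), which fits z=0.069 (predicted 226.9) better than 0.076 (224.7). I'll compare before and after more closely.

```bash
python3 - <<'E'
from h import *
import pickle
a,b=pickle.load(open("seat.pkl","rb"));s=pickle.load(open("scene.pkl","rb"))
f=lambda c,x,y:cv2.resize(c["pixels"][y:y+50,x:x+66],(400,300),interpolation=2)
top=f(s,288,218);bot_=f(b,222,210)
ex=np.array([-.183,-.983,0]);ey=np.array([.983,-.183,0]);O=np.array([.5102,-.154,0])
# predicted rear corners of plate-top far side & lip corners
for c,x0,u,v,im,z in((s,-.21,288,218,top,.076),(b,-.0696,222,210,bot_,.069),(b,-.0696,222,210,bot_,.076)):
    for y in(-.035,.035):
        q=proj(c,[O+ex*x0+ey*y+[0,0,z]])[0]; print(z,y,((q-[u,v])*6).round())
cv2.imwrite("pics/a3.png",np.hstack([top,bot_])[:,:,::-1])
E
```

```text
0.076 -0.035 [139. 109.]
0.076 0.035 [ 86. 215.]
0.069 -0.035 [219. 102.]
0.069 0.035 [149. 199.]
0.076 -0.035 [218.  88.]
0.076 0.035 [148. 186.]
```

View pics/a3.png

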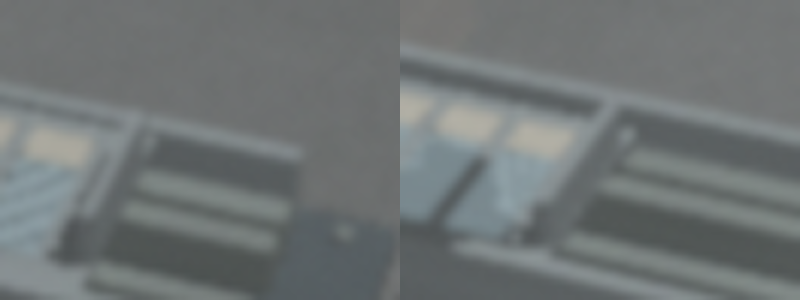

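The right-hand image (after) shows the lip top's near end at (613,105), against predictions of 102 seated and 88 riding. More of the guide's inner face is also exposed than before. The board is seated, so I move over the button.

```bash
python3 -m jog '[[[-0.04,0,0,-0.9,1.1,0],[-0.05,0,0,0,0,0],[-0.05,0,0,0,0,0],[-0.05,0,0,0,0,0],[-0.04,0,0,0,0,0],[-0.025,-0.002,0,0,0,0],[0,0,0,0,0,0]]]' >/dev/null; python3 st.py
python3 - <<'E'
from h import *
c=bot.camera("wrist"); print(proj(c,[[.4865,-.283,.178],bot.get_obs()["eef_pos"]]))
s=bot.camera("scene")["pixels"][130:220,110:230]
cv2.imwrite("pics/a4.png",np.hstack([cv2.resize(c["pixels"],(400,300)),cv2.resize(s,(400,300))])[:,:,::-1])
E
```

```text
8.675 pos [ 0.486  -0.2866  0.2313] scanner xy 0.1347 0.0005 tool x,z [ 0.166  0.986 -0.005] [-0.006 -0.004 -1.   ] F [ 0.2 -0.5  0.2]
lip-30 to go (tool) [0.3756 0.0067 0.1744]
btn to go (tool) [0.0039 0.0001 0.0533]
[[277.48787242 225.53120167]
 [277.19215167 271.92965885]]
```

View pics/a4.png

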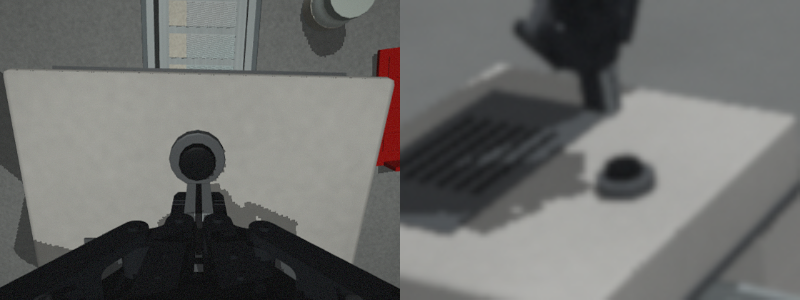

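The wrist view shows the button at (198,161) of the half-scale picture, which is full (277,225). The prediction was (277.5,225.5), so the aim is right. I descend.

```bash
python3 -m jog '[[[0.004,0,0.02,0,0,0],[0,0,0.014,0,0,0],[0,0,0.006,0,0,0],[0,0,0,0,0,0]]]' >/dev/null; python3 st.py
for i in 1 2; do python3 -m jog '[[[0,0,0.003,0,0,0]]]' >/dev/null; python3 st.py | head -1; done
```

```text
9.275 pos [ 0.4881 -0.2783  0.1907] scanner xy 0.1262 0.001 tool x,z [ 0.159  0.987 -0.006] [-0.005 -0.005 -1.   ] F [ 1.4 -0.3  2.8]
lip-30 to go (tool) [0.367  0.0084 0.1335]
btn to go (tool) [-0.0048 -0.0008  0.0128]
9.4 pos [ 0.4883 -0.2783  0.1886] scanner xy 0.1262 0.0012 tool x,z [ 0.159  0.987 -0.007] [-0.004 -0.006 -1.   ] F [ 0.4 -1.6  3.8]
9.525 pos [ 0.4884 -0.2783  0.1863] scanner xy 0.1262 0.0013 tool x,z [ 0.159  0.987 -0.007] [-0.004 -0.006 -1.   ] F [ 0.8 -2.6  3.7]
```

```bash
for i in 1 2 3; do python3 -m jog '[[[0,0,0.003,0,0,0]]]' >/dev/null; python3 st.py | head -1; done
```

```text
9.65 pos [ 0.4885 -0.2784  0.1858] scanner xy 0.1262 0.0014 tool x,z [ 0.159  0.987 -0.007] [-0.002 -0.007 -1.   ] F [-2.8 -7.5 20.5]
9.775 pos [ 0.4885 -0.2784  0.1859] scanner xy 0.1262 0.0014 tool x,z [ 0.159  0.987 -0.008] [ 0.001 -0.008 -1.   ] F [-1.8 -7.3 17.2]
9.9 pos [ 0.4884 -0.2783  0.1859] scanner xy 0.1262 0.0014 tool x,z [ 0.159  0.987 -0.009] [ 0.003 -0.009 -1.   ] F [-1.9 -5.8 15.6]
```

A hard stop came at z=0.1858 after several mm at spring force. I triangulate the button's resting height to confirm the travel, and look.

```bash
python3 - <<'E'
from h import *
import pickle
c=pickle.load(open("top.pkl","rb"));s=pickle.load(open("scene.pkl","rb"))
o1,d1=ray(c,388.8,218.5);o2,d2=ray(s,176.6,180.8)
t=np.linalg.lstsq(np.c_[d1,-d2],o2-o1,rcond=None)[0];print(o1+d1*t[0],o2+d2*t[1])
b=bot.camera("scene");print(proj(b,bot.get_obs()["eef_pos"]))
f=lambda c:cv2.resize(c["pixels"][160:205,150:210],(400,300),interpolation=2)
cv2.imwrite("pics/a5.png",np.hstack([f(s),f(b)])[:,:,::-1])
E
```

```text
[ 0.4856159  -0.28039743  0.18486079] [ 0.48592103 -0.28130317  0.18514002]
[[177.29315045 181.13917458]]
```

View pics/a5.png

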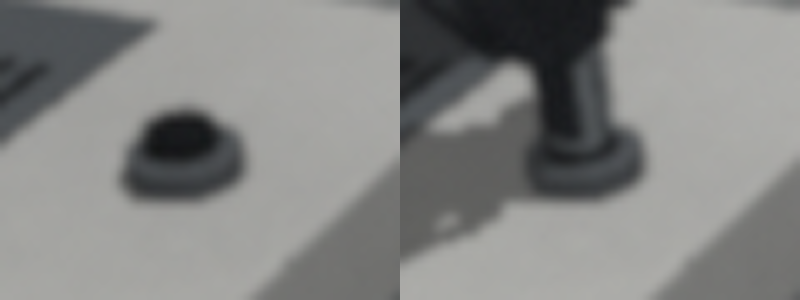

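The press is visible: the black button stands about 10 mm proud on the left and only a thin dark ring remains under the finger on the right (575,155), with the collar not touched. I release in small steps to read the spring travel.

```bash
for i in 1 2 3 4 5 6; do python3 -m jog '[[[0,0,-0.0025,0,0,0]]]' >/dev/null; python3 st.py | head -1 | sed 's/scanner.*F/F/'; done
python3 -m jog '[[[0,0,-0.03,0,0,0],[0,0,-0.05,0,0,0],[0,0,-0.03,0,0,0],[0,0,0,0,0,0],[0,0,0,0,0,0]]]'
```

```text
10.075 pos [ 0.4884 -0.2783  0.1896] F [-0.4 -0.2  2.2]
10.2 pos [ 0.4885 -0.2783  0.1924] F [ 0.9 -0.2  0.7]
10.325 pos [ 0.4886 -0.2783  0.1947] F [-0.1  0.2 -0.5]
10.45 pos [ 0.4887 -0.2783  0.1967] F [ 0.3 -1.3  0.1]
10.575 pos [ 0.4887 -0.2782  0.1989] F [0.1 0.3 0.9]
10.7 pos [ 0.4887 -0.2781  0.2012] F [ 0.7 -0.  -1.3]
clock: 11.32
eef_pos: [0.4878, -0.2768, 0.3121]
tool_rot: [0.761, 0.648, -0.002, 0.003]
ft_force: [1.1, 0.3, -0.8]
grip_width: 0.0004
```

The spring was in contact from about 0.192 to 0.186, which is the full 6 mm. One last look before handing in.

```bash
python3 - <<'E'
from h import *
b=bot.camera("scene"); cv2.imwrite("pics/a6.png",cv2.resize(b["pixels"][150:340,60:400],(800,447))[:,:,::-1])
E
```

```text
(no output)
```

View pics/a6.png

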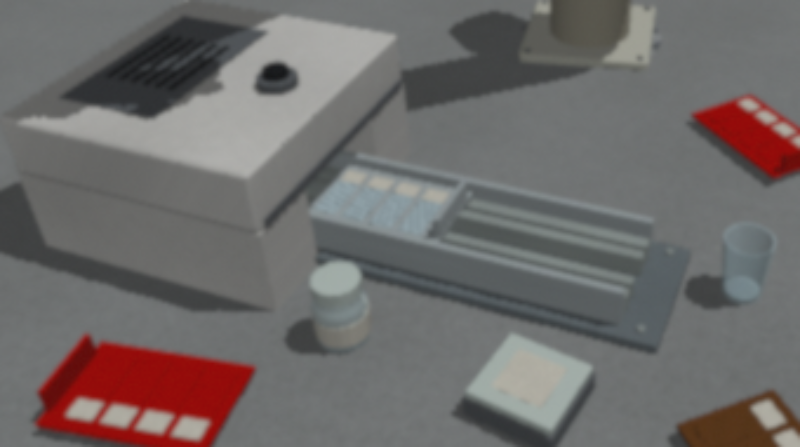

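The button (276,75) is up again and the board (385,200) sits between the guides. The jar (340,305), slide box (530,385) and beaker (748,260) are where they started, and the arm is clear.

```bash
python3 -c "
from workcell import bot
print(bot.job_done(), bot.get_obs()['clock'])"
```

```text
the job is handed in; nothing more can be done
the job is handed in; nothing more can be done
```

I pushed the board along the rails until it seated, then pressed the start button fully down and let it come up. The job is handed in after about 11.4 s on the clock, with no verdict reported.

- **Board:** Sliding took 3–5 N, then it stopped hard at about 16 N with its origin at roughly x = +10 mm. In the scene view the lip's height matches a seated board (about 69 mm) better than a riding one (76 mm). I never felt the drop itself as a separate event. The top view could not check the seat because the arm was in the way.
- **Button:** I felt spring force from about z = 0.192 to a firm stop at 0.186, which is about 6 mm of travel. The stop took up to 20 N. On release the force fell back to zero, and the last picture shows the button up.
- **Disagreement:** My first height guess for the button (0.178) was low, and triangulating from the pictures gave 0.185, also low. Touch gave 0.192 for its top. The press landed about 4 mm off the aimed centre, still on the button.
- **Bystanders:** The jar, slide box and beaker look unmoved in the last picture. The arm ended about 12 cm above the button, touching nothing.

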